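Slide a battery pack into its docking station and start it

ROBOT

A 6-joint arm with a two-finger parallel gripper is mounted at the origin on the work surface. World frame = base frame: x ahead of the robot, y to its left, z up, the work surface at z = 0. Lengths are in m, angles in degrees, forces in N, time in s.
With the tool pointing down it reaches from about 0.4 to 0.825 m from the base axis. Payload 7 kg.
Tool frame: the origin (TCP) lies midway between the tips of the shut fingers; the grasp point (between the pads) lies 19 mm behind it; z points along the fingers, y is the line along which they close (so a half turn about z gives the same grasp; the last joint's range is limited). The gripper opens to 88 mm and grips with 3 to 60 N. Pads are 19 mm wide; open, the fingers measure 130 mm over their backs; the gripper's body (78 mm by 193 mm) begins 47 mm behind the grasp point.
Start: joints at [-58.551, 20.546, 0.682, 0, -70.136, -16.507], TCP at [0.174, -0.652, 0.227] pointing down, gripper open.
Joint ranges: [-176.03, 176.03], [-82.01, 121.73], [-58.28, 71.71], [-173.87, 95.51], [-174.79, -0.11], [-173.66, 173.66]. Speed limits (degrees/s): [136.94, 136.94, 172.46, 180, 180, 180].

INTERFACE

Orientations are given as [roll, pitch, yaw] about the fixed x, y, z axes, in that order (R = Rz(yaw) Ry(pitch) Rx(roll)).
In Python, from plant import r gives the robot as it stands. The module is installed in compiled form; this text tells all that it offers.
- The arm moves only by the tool play_rows, never from a script. Its argument "rows" is a list of rows, each an object with "slide": the shift along the tool's x, y, z as a fraction of full scale, a list of three; "delta_rot": the turn, a rotation vector about the tool's x, y, z as a fraction of full scale, a list of three; "fingers": the opening, from -1 (shut) to 1 (fully open). In form: [{"slide": [x, y, z], "delta_rot": [rx, ry, rz], "fingers": fingers}, ...]. A call has 1 to 8 rows; each row shifts and turns the commanded pose from where the row before left it, along the tool's axes as they then stand; what a row does not reach is not made up. Full scale, the value 1, is 0.15 m for a shift and 0.08 rad for a turn. A row lasts 1/8 s, in which the tool goes at most 62.5 mm and 10.7 degrees, less where a joint would pass 70% of its speed; a pose out of reach is approached as far as the arm can. A call with a number of a shift or a turn outside -1 to 1 is refused whole. A call with a gripper value outside its range is refused whole. The fingers move at their own pace and stop on an object; "squeeze" is the grip in N (left out, the last holds). Time passes only in rows, so rows that do not move let the fingers close. It gives the time, the measured TCP pose, the force, the opening and the grip force at its end, in the units of the state.
- r.get_state(): the state, without advancing time (a new reading comes with each control period).
- r.capture(name): name is "scene" or "side" or "wrist"; returns a dict with "image" (420x560x3 uint8, blue, green, red), "fx", "fy", "cx", "cy" (pixels), "R" (3x3) and "t" (3): a world point X has camera coordinates R X + t; the wrist camera has in their place "T_tool_cam" (4x4, takes a point from camera to tool coordinates, whose origin is the TCP and whose axes are the flange's). Camera axes: x right, y down, z forward; pixel columns grow to the right and rows downward; lengths in m; the calibration is good to about 2 mm. A picture is of the moment at which its call begins: read the wrist's pose just before it. There is no depth.
- r.close_job(): hands the job in; it is judged then, once.
The state is a dict: "time_s": time; "joints": joint angles; "qd": joint speeds; "joint_torque": joint torques, N m; "tcp_pos": TCP position; "eef_rot": TCP orientation; "contact_force": force on the tool from outside, world axes, zero at the start; "moment": the same for the moment, N m; "gripper_width": finger opening in m; "gripper_force": force on a finger pad.
Only numpy, scipy, OpenCV 4.12 (cv2) and the standard library are available. Lean on these libraries where they do the work, as an engineer would, in place of code of your own. Each camera call takes 0.05 s, during which the arm holds its last target. There are 200 camera calls.

TASK

Push the tall battery pack low, at its foot, so that it slides upright over the mat into the docking station until it is fully home, flush against the station's back wall; it must not tip, be lifted or be handled by its carrying handle. Then press the round button on top of the station all the way down and let it go. Nothing is to be grasped, and the other things on the bench stay where they are.

Things in the scene. Friction and masses are not known exactly. Their poses are not given: they have to be found in the camera images.
- pack: Upright grey battery pack, 1.2 to 1.8 kg, loose on the mat; 5 to 13 N slide it. Case 92 (x) by 120 (y) by 170 mm high (z). Origin: centre of the case's underside. Its plain +x face goes into the station first. Pushed below about 45 mm it slides, above about 70 mm it tips. It starts 140 to 205 mm short of home, up to 25 mm off line and 0.15 rad askew. Home: origin at x = -46 mm, y = 0 in the station's frame, axes alike.
- pack_foot (a point): Middle of the face to push: the end of the pack's low black foot, which is 120 mm wide, 36 mm high, and sticks out 36 mm from the case on its -x side. The point lies 82 mm behind (-x of) the pack's origin, 18 mm above the mat; axes as the pack's. When the pack is home this face is 128 mm before the station's back wall, still outside the guides.
- pack_handle: Carrying handle on top of the pack (fixed to it), a 12 mm bar 72 mm long across the pack's y, rising 36 mm above the case's top. Origin at the centre of the case's top, 170 mm above the pack's origin. Not to be touched.
- dock: Docking station, fixed. Origin: on the mat, at the middle of its back wall's face; +x is the way the pack goes in (roughly to the robot's left), z up. White housing behind that face 130 (x) by 170 (y) by 100 mm high. Two side guides 35 mm high run 55 mm out from the wall, 132 mm apart inside, then flare to about 170 mm at the mouth, 85 mm before the wall. No floor plate: the pack stays on the mat.
- start_top (a point): Centre of the top of the round steel push button (34 mm across) on top of the station's housing, 78 mm behind the wall's face and 118 mm above the mat. It is pressed straight down.
- start (a joint): Travel of that button in m: 0 released, 0.006 fully down; a spring returns it. It takes about 5 N to push down fully.
- meter: handheld multimeter lying flat, 150 x 75 x 42 mm, loose on the bench; to be left alone. Origin at the centre of its underside.
- tape: roll of tape lying flat, 84 mm across, 19 mm high, loose on the bench; to be left alone. Origin at the centre of its underside.
- jar: small jar of terminals, 48 mm across, 70 mm high, loose on the bench; to be left alone. Origin at the centre of its underside.
- plug: small connector housing, about 65 x 30 x 28 mm, loose on the bench; to be left alone. Origin at the centre of its underside.
- driver: screwdriver lying down, about 200 mm long, loose on the bench; to be left alone. Origin at the centre of its underside.
- adapter: mains adapter block, 90 x 50 x 32 mm, loose on the bench; to be left alone. Origin at the centre of its underside.
- flask: plastic dispenser bottle, 60 mm across, 130 mm high, loose on the bench; to be left alone. Origin at the centre of its underside.
Not all that is in view belongs to the job. What is shaped like the pack but pink or red is not meant.

How it is judged:
By the outcome, as a careful person would: the job done as asked, in the order asked, and still so for the second after the job is handed in, with the robot touching nothing.
It also fails if it takes over 67 s, if anything falls off the work surface, if the arm or the gripper's body presses on something with over 40 N, if the wrist force passes 120 N, or if a joint passes its speed limit or range.

## Working session

There is one attempt and no reset: what is moved stays moved. The work goes in short steps, Python scripts to look and compute and a tool call to move; the robot and the scene stay as the last step left them, time stands still between calls to the robot, and variables do not carry over. Pictures are saved under pics/ and viewed, at most 10 in all, crops included, and the job is handed in when it is done.

Besides the shell and the picture viewer there is one more tool, called after ">>>" as name(argument=value, ...), one argument or row to a line, values as JSON. play_rows: Moves the arm, as the interface text tells. Shift numbers are shares of 0.15 m and turn numbers shares of 0.08 rad, none past 1 either way. Its arguments: {"type":"object","properties":{"rows":{"type":"array"},"squeeze":{"type":"number"}},"required":["rows"]}

```bash
mkdir -p pics; python3 - <<'E'
from plant import r
import cv2,pickle
s=r.get_state();print(s)
for n in("scene","side"):
    c=r.capture(n);cv2.imwrite(f"pics/{n}0.png",c["image"]);pickle.dump(c,open(f"{n}0.pkl","wb"))
    print(n,c["fx"],c["cx"],c["cy"],c["R"],c["t"], -c["R"].T@c["t"])
E
```

```text
{'time_s': 0.0, 'joints': array([-5.85532121e+01,  2.05929091e+01,  6.32998034e-01, -2.09611717e-02,
       -7.01348102e+01, -1.65066878e+01]), 'qd': array([-0.03571379,  0.04896694, -0.01068062, -0.00393748,  0.00873911,
       -0.01301445]), 'joint_torque': array([-9.02587344e-04, -5.82722139e+01,  2.93054849e+01,  6.99767634e+00,
        6.89112276e-03, -1.49005054e-04]), 'tcp_pos': array([ 0.17387003, -0.65171282,  0.22559751]), 'eef_rot': array([ 1.79903583e+02, -8.02313634e-03, -1.65067032e+02]), 'contact_force': array([-0.34361877,  0.54423182, -0.81118196]), 'moment': array([ 0.03198476, -0.00803192,  0.04967827]), 'gripper_force': 0.0, 'gripper_width': 0.08750799049446341}
scene 480.34383619955344 288.27762744348496 215.46074316080654 [[-0.15116709  0.98834847  0.01777108]
 [ 0.75291557  0.12676954 -0.64579225]
 [-0.64052061 -0.08424241 -0.76330633]] [ 0.0690598  -0.34197221  1.81864655] [1.43279637 0.12830369 1.16611416]
side 513.2121704016148 284.4388935270756 205.15161413285256 [[-0.81341852 -0.58167374 -0.0024446 ]
 [-0.32133554  0.45285414 -0.83166496]
 [ 0.48486471 -0.67570614 -0.55527239]] [0.41689838 0.28220205 1.11380679] [-0.11025119  0.86730856  0.85418286]
```

View pics/scene0.png

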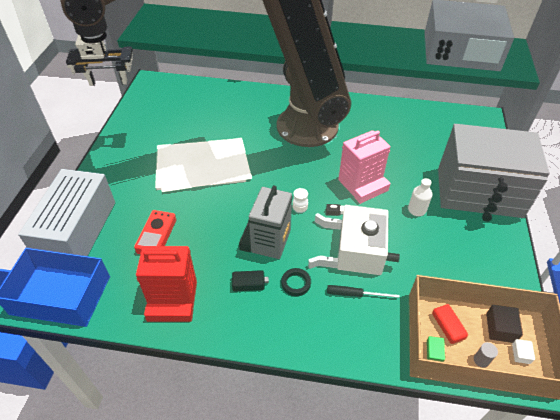

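View pics/side0.png

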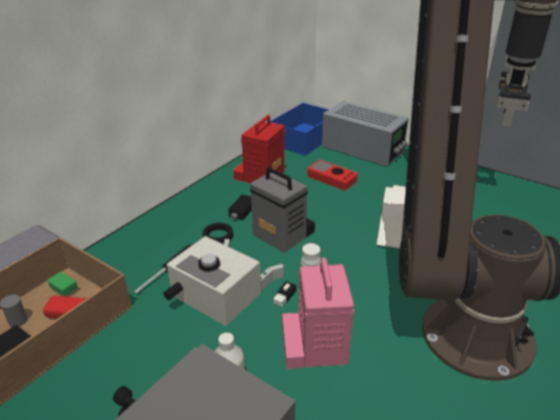

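Candidates in the scene view: the grey pack at (270,222), the red one at (167,282) and the pink one at (365,165). I choose the grey one. The dock is at (365,240), with its mouth facing left in the picture. I'll check both in close crops.

```bash
python3 - <<'E'
import cv2
a=cv2.imread("pics/scene0.png")[172:312,225:425];cv2.imwrite("pics/c1.png",cv2.resize(a,None,fx=4,fy=4,interpolation=cv2.INTER_CUBIC))
a=cv2.imread("pics/side0.png")[165:325,140:340];cv2.imwrite("pics/c2.png",cv2.resize(a,None,fx=3.75,fy=3.75,interpolation=cv2.INTER_CUBIC))
E
```

```text
(no output)
```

View pics/c1.png

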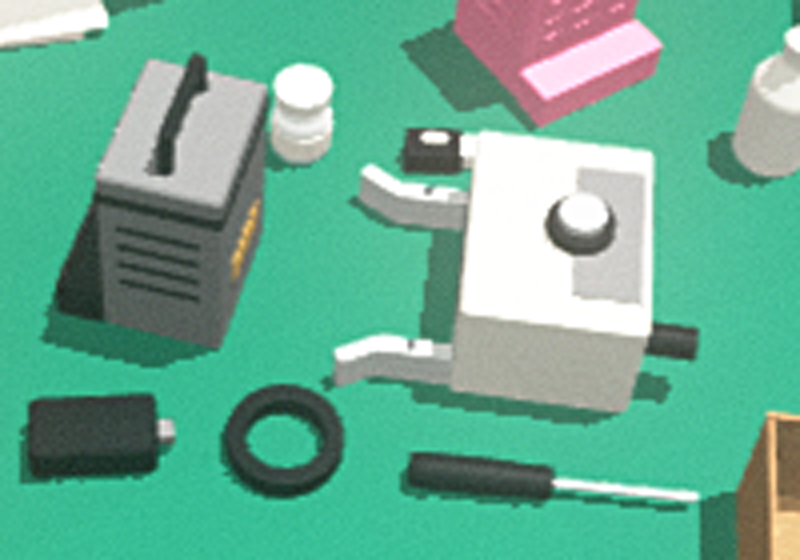

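View pics/c2.png

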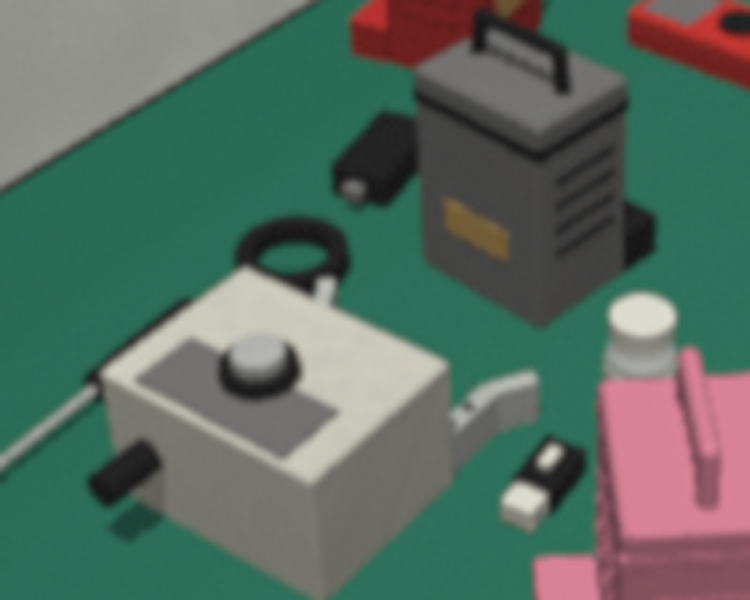

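```bash
cat >fit.py <<'E'
import numpy as np,pickle
from scipy.optimize import least_squares
cams={n:pickle.load(open(n+"0.pkl","rb")) for n in("scene","side")}
def proj(c,X):
    p=X@c["R"].T+c["t"];return p[:,:2]/p[:,2:]*[c["fx"],c["fy"]]+[c["cx"],c["cy"]]
def fit(obs,x0):
    def f(q):
        c,s=np.cos(q[2]),np.sin(q[2]);out=[]
        for n,(O,P) in obs.items():
            P=np.array(P,float)/1e3
            W=np.c_[q[0]+c*P[:,0]-s*P[:,1],q[1]+s*P[:,0]+c*P[:,1],P[:,2]]
            out.append(proj(cams[n],W)-O)
        return np.vstack(out).ravel()
    s=least_squares(f,x0,loss="soft_l1");print(s.x,np.round(f(s.x).reshape(-1,2),1).tolist());return s.x
S=lambda L:(np.array(L)+.5)/4-.5+[225,172]
D=lambda L:(np.array(L)+.5)/3.75-.5+[140,165]
E
cat >run.py <<'E'
from fit import *
d=fit({"scene":(S([(480,132),(460,312),(655,152),(645,335),(452,390),(620,412),(583,210)]),[(0,85,100),(0,-85,100),(130,85,100),(130,-85,100),(0,-85,0),(130,-85,0),(78,0,118)]),
"side":(D([(103,373),(245,267),(447,367),(313,483),(322,598),(258,352)]),[(130,-85,100),(0,-85,100),(0,85,100),(130,85,100),(130,85,0),(78,0,118)])},[.7,.1,1.57])
p=fit({"scene":(S([(265,85),(150,60),(98,180),(222,212),(222,348),(105,320),(57,308)]),[(46,60,170),(-46,60,170),(-46,-60,170),(46,-60,170),(46,-60,0),(-46,-60,0),(-82,-60,0)]),
"side":(D([(415,72),(540,150),(625,95),(540,327),(425,258)]),[(46,-60,170),(46,60,170),(-46,60,170),(46,60,0),(46,-60,0)])},[.7,-.1,1.57])
c,s=np.cos(d[2]),np.sin(d[2]);R=np.array([[c,-s],[s,c]])
print("pack in dock",R.T@(p[:2]-d[:2]),p[2]-d[2])
print("button",d[:2]+R@[.078,0],"home foot",d[:2]+R@[-.128,0],"foot",p[:2]-.082*np.array([np.cos(p[2]),np.sin(p[2])]))
E
python3 run.py
```

```text
[0.54691962 0.16751443 1.57449458] [[-0.6, -1.8], [-0.1, -1.3], [-0.5, -1.4], [1.1, -0.9], [-1.5, -0.4], [1.3, 0.0], [-0.3, 0.0], [-1.9, -1.1], [-0.5, -1.2], [0.9, -1.9], [-1.1, -0.3], [-0.3, 2.3], [-0.4, 0.1]]
[ 0.55925969 -0.03721958  1.44979286] [[1.3, -1.8], [-0.8, -2.3], [-1.3, -1.7], [0.3, -2.3], [-0.0, 0.3], [-0.4, 0.1], [0.2, 0.4], [-1.6, -1.7], [-0.7, -5.4], [1.1, -5.3], [-0.4, 1.6], [-1.8, 1.5]]
pack in dock [-0.20477825 -0.01158283] -0.12470171443588196
button [0.54663116 0.2455139 ] home foot [0.54739299 0.03951531] foot [ 0.5493616 -0.11862  ]
```

```bash
cat >>fit.py <<'E'
def ray(n,u,v,z):
    c=cams[n];d=c["R"].T@np.array([(u-c["cx"])/c["fx"],(v-c["cy"])/c["fy"],1]);o=-c["R"].T@c["t"];return (o+d*(z-o[2])/d[2])[:2].round(3)
E
python3 - <<'E'
from fit import *
for n,u,v,z in [("red near-bottom L",147,318,0),("red near-bottom R",194,316,0),("red top far",187,247,.17),("red top far L",140,250,.17),("meter far",163,212,.04),("meter R",174,214,.04),("meter near",148,254,.04),("meter L",136,248,.04),("jar",300,207,.02),("adapterTL",233,272,.03),("adapter TR",264,272,.03),("tape",296,282,0.01),("plug",333,210,.02)]: print(n,ray("scene",u,v,z))
E
```

```text
red near-bottom L [ 0.873 -0.319]
red near-bottom R [ 0.847 -0.197]
red top far [ 0.745 -0.222]
red top far L [ 0.773 -0.336]
meter far [ 0.538 -0.378]
meter R [ 0.54  -0.342]
meter near [ 0.697 -0.37 ]
meter L [ 0.682 -0.411]
jar [0.43  0.033]
adapterTL [ 0.711 -0.119]
adapter TR [ 0.697 -0.033]
tape [0.702 0.059]
plug [0.425 0.138]
```

```bash
cat >plan.py <<'E'
import numpy as np
from plant import r
from scipy.spatial.transform import Rotation as Ro
def tgt(yawdir,tilt):  # push heading (deg), tool tilt (deg)
    h=np.radians(yawdir);t=np.radians(tilt);d=np.array([np.cos(h),np.sin(h),0])
    z=np.array([0,0,-np.cos(t)])+d*np.sin(t);y=np.cross([0,0,1],d);x=np.cross(y,z)
    return Ro.from_matrix(np.c_[x,y,z])
def go(pos,rot,show=True):
    s=r.get_state();R=Ro.from_euler("xyz",s["eef_rot"],degrees=True)
    rv=(R.inv()*rot).as_rotvec()/.08
    print("t",s["time_s"],"tcp",s["tcp_pos"].round(4),"F",s["contact_force"].round(1),"w",s["gripper_width"])
    print("rot total/0.08 (now-tool)",rv.round(2))
    dp=np.array(pos)-s["tcp_pos"]
    print("shift/0.15: in tool now",R.inv().apply(dp/.15).round(3)," in final tool",rot.inv().apply(dp/.15).round(3))
E
python3 - <<'E'
from plan import *
print(tgt(83,7).as_matrix().round(2))
go([.540,-.19,.2],tgt(83,7))
E
```

```text
[[-0.12 -0.99  0.01]
 [-0.99  0.12  0.12]
 [-0.12  0.   -0.99]]
t 0.1 tcp [ 0.1739 -0.6518  0.2257] F [-0.1  0.5 -0.9] w 0.08806451382132516
rot total/0.08 (now-tool) [ -0.89  -1.33 -14.83]
shift/0.15: in tool now [-3.152  2.345  0.174]  in final tool [-3.307 -2.047  0.579]
```

>>> play_rows(
  rows=[
    {"slide": [0,0,0],"delta_rot": [-0.056,-0.083,-0.927],"fingers": 0.36},
    {"slide": [0,0,0],"delta_rot": [-0.056,-0.083,-0.927],"fingers": 0.36},
    {"slide": [0,0,0],"delta_rot": [-0.056,-0.083,-0.927],"fingers": 0.36},
    {"slide": [0,0,0],"delta_rot": [-0.056,-0.083,-0.927],"fingers": 0.36},
    {"slide": [0,0,0],"delta_rot": [-0.056,-0.083,-0.927],"fingers": 0.36},
    {"slide": [0,0,0],"delta_rot": [-0.056,-0.083,-0.927],"fingers": 0.36},
    {"slide": [0,0,0],"delta_rot": [-0.056,-0.083,-0.927],"fingers": 0.36},
    {"slide": [0,0,0],"delta_rot": [-0.056,-0.083,-0.927],"fingers": 0.36},
  ],
)

```text
time_s: 1.1
tcp_pos: [0.174, -0.6519, 0.226]
eef_rot: [178.9, 3.5, -131.0]
contact_force: [0.5, 0.1, -0.6]
gripper_width: 0.0596
gripper_force: 0.0
```

>>> play_rows(
  rows=[
    {"slide": [0,0,0],"delta_rot": [-0.056,-0.083,-0.927],"fingers": 0.36},
    {"slide": [0,0,0],"delta_rot": [-0.056,-0.083,-0.927],"fingers": 0.36},
    {"slide": [0,0,0],"delta_rot": [-0.056,-0.083,-0.927],"fingers": 0.36},
    {"slide": [0,0,0],"delta_rot": [-0.056,-0.083,-0.927],"fingers": 0.36},
    {"slide": [0,0,0],"delta_rot": [-0.056,-0.083,-0.927],"fingers": 0.36},
    {"slide": [0,0,0],"delta_rot": [-0.056,-0.083,-0.927],"fingers": 0.36},
    {"slide": [0,0,0],"delta_rot": [-0.056,-0.083,-0.927],"fingers": 0.36},
    {"slide": [0,0,0],"delta_rot": [-0.056,-0.083,-0.927],"fingers": 0.36},
  ],
)

```text
time_s: 2.1
tcp_pos: [0.1739, -0.6519, 0.2259]
eef_rot: [180.0, 7.0, -96.9]
contact_force: [0.1, 0.4, 0.0]
gripper_width: 0.0594
gripper_force: 0.0
```

```bash
python3 - <<'E'
from plan import *
go([.540,-.19,.2],tgt(83,7))
E
```

```text
t 2.1 tcp [ 0.1739 -0.6519  0.2259] F [0.1 0.4 0. ] w 0.059401614040896805
rot total/0.08 (now-tool) [ 0.01 -0.    0.03]
shift/0.15: in tool now [-3.303 -2.056  0.579]  in final tool [-3.308 -2.047  0.58 ]
```

>>> play_rows(
  rows=[
    {"slide": [-0.275,-0.171,0.048],"delta_rot": [0,0,0],"fingers": 0.36},
    {"slide": [-0.275,-0.171,0.048],"delta_rot": [0,0,0],"fingers": 0.36},
    {"slide": [-0.275,-0.171,0.048],"delta_rot": [0,0,0],"fingers": 0.36},
    {"slide": [-0.275,-0.171,0.048],"delta_rot": [0,0,0],"fingers": 0.36},
    {"slide": [-0.275,-0.171,0.048],"delta_rot": [0,0,0],"fingers": 0.36},
    {"slide": [-0.275,-0.171,0.048],"delta_rot": [0,0,0],"fingers": 0.36},
    {"slide": [-0.275,-0.171,0.048],"delta_rot": [0,0,0],"fingers": 0.36},
    {"slide": [-0.275,-0.171,0.048],"delta_rot": [0,0,0],"fingers": 0.36},
  ],
)

```text
time_s: 3.1
tcp_pos: [0.4191, -0.3436, 0.2089]
eef_rot: [180.0, 6.9, -97.0]
contact_force: [0.5, -0.9, 0.1]
gripper_width: 0.0596
gripper_force: 0.0
```

>>> play_rows(
  rows=[
    {"slide": [-0.275,-0.171,0.048],"delta_rot": [0,0,0],"fingers": 0.36},
    {"slide": [-0.275,-0.171,0.048],"delta_rot": [0,0,0],"fingers": 0.36},
    {"slide": [-0.275,-0.171,0.048],"delta_rot": [0,0,0],"fingers": 0.36},
    {"slide": [-0.275,-0.171,0.048],"delta_rot": [0,0,0],"fingers": 0.36},
    {"slide": [0,0,0],"delta_rot": [0,0,0],"fingers": 0.36},
  ],
)

```text
time_s: 3.72
tcp_pos: [0.5419, -0.189, 0.1996]
eef_rot: [179.9, 6.9, -96.8]
contact_force: [-0.9, -0.5, -0.1]
gripper_width: 0.0596
gripper_force: 0.0
```

```bash
python3 - <<'E'
from plan import *
import cv2
go([.540,-.19,.017],tgt(83,7))
c=r.capture("scene");a=c["image"][130:320,180:430]
cv2.imwrite("pics/s1.png",cv2.resize(a,None,fx=3,fy=3,interpolation=cv2.INTER_CUBIC))
E
```

```text
t 3.725 tcp [ 0.5419 -0.189   0.1996] F [-0.9 -0.5 -0.1] w 0.05956487300937698
rot total/0.08 (now-tool) [ 0.02 -0.01  0.04]
shift/0.15: in tool now [0.155 0.011 1.208]  in final tool [0.157 0.012 1.207]
```

View pics/s1.png

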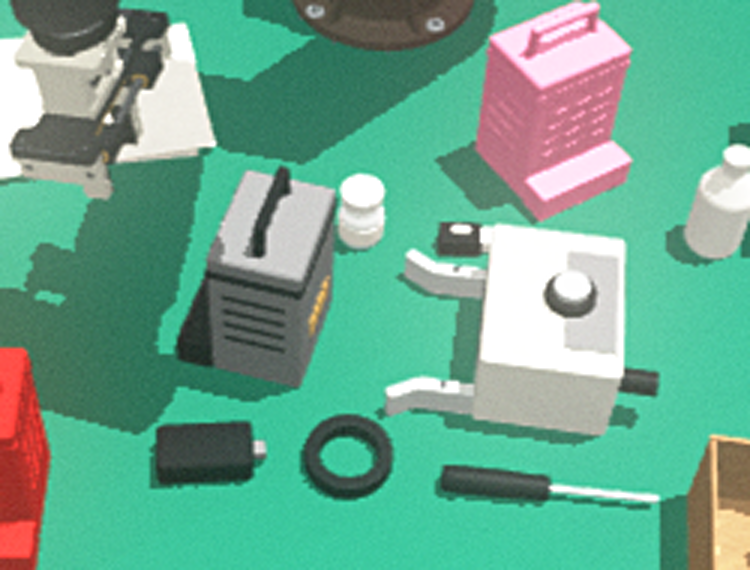

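The gripper, at crop (80,130), is behind the grey pack at (270,280), and the path down is clear. I'll descend there.

>>> play_rows(
  rows=[
    {"slide": [0.031,0.002,0.24],"delta_rot": [0,0,0],"fingers": 0.36},
    {"slide": [0.031,0.002,0.24],"delta_rot": [0,0,0],"fingers": 0.36},
    {"slide": [0.031,0.002,0.24],"delta_rot": [0,0,0],"fingers": 0.36},
    {"slide": [0.031,0.002,0.24],"delta_rot": [0,0,0],"fingers": 0.36},
    {"slide": [0.031,0.002,0.24],"delta_rot": [0,0,0],"fingers": 0.36},
    {"slide": [0,0,0],"delta_rot": [0,0,0],"fingers": 0.36},
  ],
)

```text
time_s: 4.53
tcp_pos: [0.5361, -0.1932, 0.0165]
eef_rot: [179.7, 6.9, -97.1]
contact_force: [-0.5, 0.2, 0.6]
gripper_width: 0.0598
gripper_force: 0.0
```

```bash
python3 - <<'E'
from plan import *
import cv2
go([.5494-.04*.122,-.1186-.02,.017],tgt(83,7))
c=r.capture("side");a=c["image"][130:290,200:400]
cv2.imwrite("pics/s2.png",cv2.resize(a,None,fx=3.75,fy=3.75,interpolation=cv2.INTER_CUBIC))
E
```

```text
t 4.525 tcp [ 0.5361 -0.1932  0.0165] F [-0.5  0.2  0.6] w 0.059785074289513726
rot total/0.08 (now-tool) [ 0.07 -0.02 -0.03]
shift/0.15: in tool now [-0.366 -0.011  0.041]  in final tool [-0.366 -0.011  0.041]
```

View pics/s2.png

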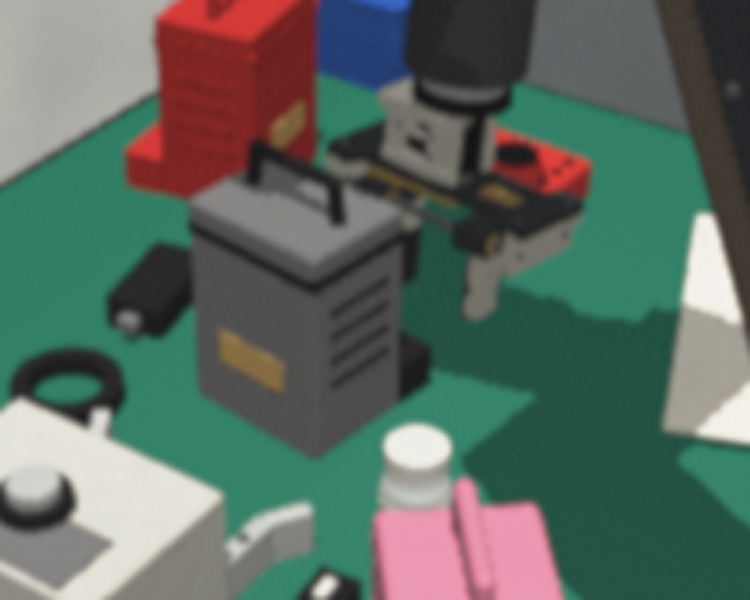

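The fingertips are behind the foot at about (480,300) and (410,260). The pack is upright and untouched, so I'll approach to just short of contact.

>>> play_rows(
  rows=[
    {"slide": [-0.09,-0.003,0.011],"delta_rot": [0,0,0],"fingers": 0.36},
    {"slide": [-0.09,-0.003,0.011],"delta_rot": [0,0,0],"fingers": 0.36},
    {"slide": [-0.09,-0.003,0.011],"delta_rot": [0,0,0],"fingers": 0.36},
    {"slide": [-0.08,-0.003,0.01],"delta_rot": [0,0,0],"fingers": 0.36},
  ],
)

```text
time_s: 5.08
tcp_pos: [0.5476, -0.1391, 0.0195]
eef_rot: [-179.9, 6.9, -96.9]
contact_force: [-0.0, 0.2, 0.2]
gripper_width: 0.0595
gripper_force: 0.0
```

>>> play_rows(
  rows=[
    {"slide": [-0.02,0,0.0025],"delta_rot": [0,0,0],"fingers": 0.36},
    {"slide": [-0.02,0,0.0025],"delta_rot": [0,0,0],"fingers": 0.36},
  ],
)

```text
time_s: 5.32
tcp_pos: [0.5479, -0.1341, 0.0188]
eef_rot: [-180.0, 6.9, -97.0]
contact_force: [-0.7, 0.5, -0.2]
gripper_width: 0.0597
gripper_force: 0.0
```

>>> play_rows(
  rows=[
    {"slide": [-0.02,0,0.0025],"delta_rot": [0,0,0],"fingers": 0.36},
    {"slide": [-0.02,0,0.0025],"delta_rot": [0,0,0],"fingers": 0.36},
  ],
)

```text
time_s: 5.58
tcp_pos: [0.5485, -0.1296, 0.0188]
eef_rot: [180.0, 6.8, -97.0]
contact_force: [-0.0, -9.5, -0.2]
gripper_width: 0.0596
gripper_force: 4.5
```

>>> play_rows(
  rows=[
    {"slide": [-0.04,0.005,0.005],"delta_rot": [-0.015,0,-0.12],"fingers": 0.36},
    {"slide": [-0.04,0.0045,0.005],"delta_rot": [-0.015,0,-0.12],"fingers": 0.36},
    {"slide": [-0.04,0.004,0.005],"delta_rot": [-0.015,0,-0.12],"fingers": 0.36},
    {"slide": [-0.04,0.004,0.005],"delta_rot": [-0.015,0,-0.12],"fingers": 0.36},
    {"slide": [-0.04,0.0035,0.005],"delta_rot": [-0.015,0,-0.12],"fingers": 0.36},
    {"slide": [-0.04,0.003,0.005],"delta_rot": [-0.015,0,-0.12],"fingers": 0.36},
    {"slide": [-0.04,0.0025,0.005],"delta_rot": [-0.015,0,-0.12],"fingers": 0.36},
  ],
)

```text
time_s: 6.45
tcp_pos: [0.549, -0.0874, 0.0188]
eef_rot: [-180.0, 6.8, -93.1]
contact_force: [1.3, -8.6, -0.1]
gripper_width: 0.0597
gripper_force: 4.3
```

```bash
python3 - <<'E'
from plan import *
import cv2,pickle
go([.5474,.0285,.019],tgt(90.2,7))
ims=[]
for n,(y,x) in {"scene":(165,225),"side":(130,180)}.items():
    c=r.capture(n);pickle.dump(c,open(n+"1.pkl","wb"));ims.append(cv2.resize(c["image"][y:y+150,x:x+100*2],None,fx=4,fy=4,interpolation=cv2.INTER_CUBIC))
cv2.imwrite("pics/s3a.png",ims[0]);cv2.imwrite("pics/s3b.png",ims[1])
E
```

```text
t 6.45 tcp [ 0.549  -0.0874  0.0188] F [ 1.3 -8.6 -0.1] w 0.05970228958802299
rot total/0.08 (now-tool) [-0.09 -0.04 -0.72]
shift/0.15: in tool now [-0.766  0.053  0.09 ]  in final tool [-0.767  0.008  0.093]
```

View pics/s3a.png

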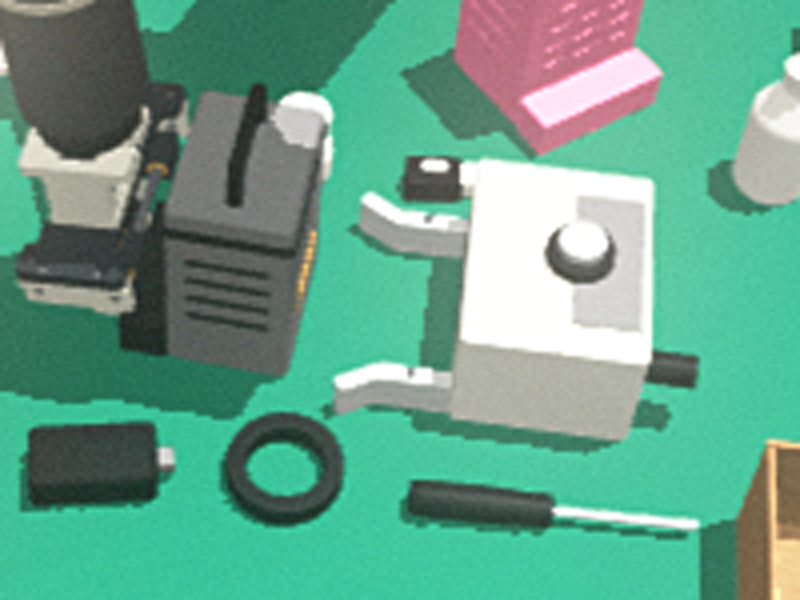

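The pack is upright and turning into line. Its near front bottom corner is at (285,375) and the guide tip is at (340,395). The jar is clear. I'll continue.

>>> play_rows(
  rows=[
    {"slide": [-0.04,0.004,0.005],"delta_rot": [-0.015,0,-0.12],"fingers": 0.36},
    {"slide": [-0.04,0.004,0.005],"delta_rot": [-0.015,0,-0.12],"fingers": 0.36},
    {"slide": [-0.04,0.003,0.005],"delta_rot": [-0.015,0,-0.12],"fingers": 0.36},
    {"slide": [-0.04,0.003,0.005],"delta_rot": [-0.015,0,-0.12],"fingers": 0.36},
    {"slide": [-0.04,0.002,0.005],"delta_rot": [-0.015,0,-0.12],"fingers": 0.36},
    {"slide": [-0.04,0.001,0.005],"delta_rot": [-0.015,0,-0.12],"fingers": 0.36},
  ],
)

```text
time_s: 7.3
tcp_pos: [0.5476, -0.0511, 0.0187]
eef_rot: [-180.0, 6.8, -89.8]
contact_force: [1.6, -10.0, 0.6]
gripper_width: 0.0595
gripper_force: 4.7
```

>>> play_rows(
  rows=[
    {"slide": [-0.04,0,0.005],"delta_rot": [0,0,0],"fingers": 0.36},
    {"slide": [-0.04,0,0.005],"delta_rot": [0,0,0],"fingers": 0.36},
  ],
)

```text
time_s: 7.55
tcp_pos: [0.5471, -0.0392, 0.0187]
eef_rot: [180.0, 6.8, -89.8]
contact_force: [0.5, -11.3, 2.4]
gripper_width: 0.0595
gripper_force: 5.4
```

```bash
python3 - <<'E'
from plan import *
import cv2,pickle
go([.5474,.0285,.019],tgt(90.2,7))
c=r.capture("scene");cv2.imwrite("pics/s4.png",cv2.resize(c["image"][165:315,225:425],None,fx=4,fy=4,interpolation=cv2.INTER_CUBIC))
E
```

```text
t 7.55 tcp [ 0.5471 -0.0392  0.0187] F [  0.5 -11.3   2.4] w 0.059517584765001616
rot total/0.08 (now-tool) [ 0.01 -0.04  0.  ]
shift/0.15: in tool now [-0.449 -0.003  0.052]  in final tool [-0.448 -0.003  0.053]
```

View pics/s4.png

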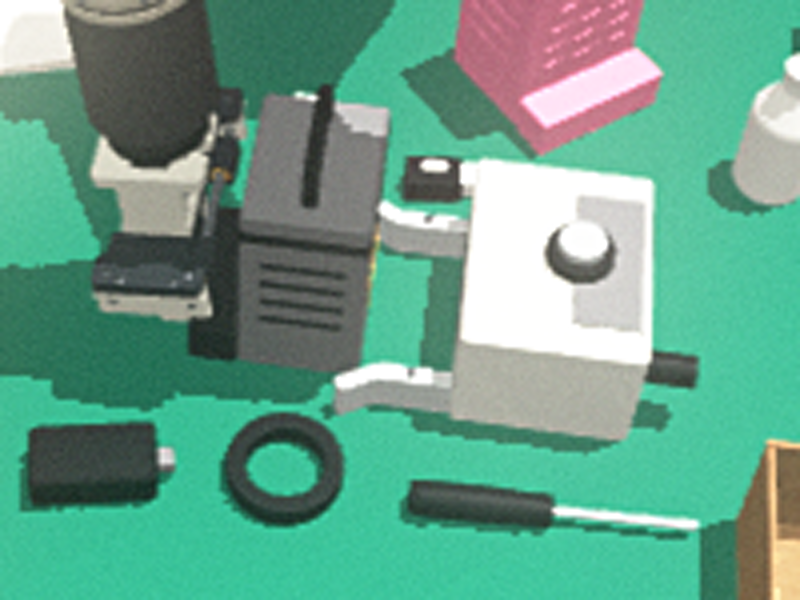

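The pack is aligned. Its front bottom corner, at (362,370), is between the flared guide tips. I'll push on and slow down near the wall.

>>> play_rows(
  rows=[
    {"slide": [-0.04,0,0.005],"delta_rot": [0,0,0],"fingers": 0.36},
    {"slide": [-0.04,0,0.005],"delta_rot": [0,0,0],"fingers": 0.36},
    {"slide": [-0.04,0,0.005],"delta_rot": [0,0,0],"fingers": 0.36},
    {"slide": [-0.04,0,0.005],"delta_rot": [0,0,0],"fingers": 0.36},
  ],
)

```text
time_s: 8.1
tcp_pos: [0.547, -0.0153, 0.0187]
eef_rot: [180.0, 6.8, -89.8]
contact_force: [0.2, -11.6, 3.0]
gripper_width: 0.0597
gripper_force: 5.7
```

>>> play_rows(
  rows=[
    {"slide": [-0.04,0,0.005],"delta_rot": [0,0,0],"fingers": 0.36},
    {"slide": [-0.04,0,0.005],"delta_rot": [0,0,0],"fingers": 0.36},
    {"slide": [-0.04,0,0.005],"delta_rot": [0,0,0],"fingers": 0.36},
    {"slide": [-0.04,0,0.005],"delta_rot": [0,0,0],"fingers": 0.36},
  ],
)

```text
time_s: 8.6
tcp_pos: [0.5468, 0.0088, 0.0187]
eef_rot: [180.0, 6.8, -89.8]
contact_force: [0.4, -12.2, 5.3]
gripper_width: 0.0597
gripper_force: 6.1
```

>>> play_rows(
  rows=[
    {"slide": [-0.02,0,0.0025],"delta_rot": [0,0,0],"fingers": 0.36},
    {"slide": [-0.02,0,0.0025],"delta_rot": [0,0,0],"fingers": 0.36},
    {"slide": [-0.02,0,0.0025],"delta_rot": [0,0,0],"fingers": 0.36},
  ],
)

```text
time_s: 8.98
tcp_pos: [0.5468, 0.0178, 0.0187]
eef_rot: [180.0, 6.8, -89.8]
contact_force: [0.5, -12.3, 4.3]
gripper_width: 0.0599
gripper_force: 6.2
```

>>> play_rows(
  rows=[
    {"slide": [-0.013,0,0.0016],"delta_rot": [0,0,0],"fingers": 0.36},
    {"slide": [-0.013,0,0.0016],"delta_rot": [0,0,0],"fingers": 0.36},
    {"slide": [-0.013,0,0.0016],"delta_rot": [0,0,0],"fingers": 0.36},
  ],
)

```text
time_s: 9.35
tcp_pos: [0.5468, 0.0236, 0.0187]
eef_rot: [180.0, 6.8, -89.8]
contact_force: [0.1, -12.6, 5.5]
gripper_width: 0.0596
gripper_force: 6.3
```

>>> play_rows(
  rows=[
    {"slide": [-0.01,0,0.0012],"delta_rot": [0,0,0],"fingers": 0.36},
    {"slide": [-0.01,0,0.0012],"delta_rot": [0,0,0],"fingers": 0.36},
  ],
)

```text
time_s: 9.6
tcp_pos: [0.5467, 0.0266, 0.0187]
eef_rot: [179.9, 6.8, -89.8]
contact_force: [0.1, -12.2, 5.8]
gripper_width: 0.0597
gripper_force: 6.3
```

>>> play_rows(
  rows=[
    {"slide": [-0.007,0,0.0009],"delta_rot": [0,0,0],"fingers": 0.36},
  ],
)

```text
time_s: 9.72
tcp_pos: [0.5467, 0.0276, 0.0187]
eef_rot: [179.9, 6.8, -89.8]
contact_force: [-0.0, -12.2, 5.5]
gripper_width: 0.0597
gripper_force: 6.3
```

>>> play_rows(
  rows=[
    {"slide": [-0.007,0,0.0009],"delta_rot": [0,0,0],"fingers": 0.36},
  ],
)

```text
time_s: 9.85
tcp_pos: [0.5467, 0.0285, 0.0187]
eef_rot: [179.9, 6.8, -89.8]
contact_force: [1.9, -17.7, 5.5]
gripper_width: 0.0598
gripper_force: 9.0
```

>>> play_rows(
  rows=[
    {"slide": [-0.007,0,0.0009],"delta_rot": [0,0,0],"fingers": 0.36},
  ],
)

```text
time_s: 9.98
tcp_pos: [0.5467, 0.0286, 0.0187]
eef_rot: [179.9, 6.7, -89.8]
contact_force: [2.2, -23.2, 5.6]
gripper_width: 0.0596
gripper_force: 11.6
```

>>> play_rows(
  rows=[
    {"slide": [-0.007,0,0.0009],"delta_rot": [0,0,0],"fingers": 0.36},
  ],
)

```text
time_s: 10.1
tcp_pos: [0.5467, 0.0287, 0.0187]
eef_rot: [179.9, 6.6, -89.8]
contact_force: [2.7, -28.2, 5.8]
gripper_width: 0.0596
gripper_force: 14.4
```

The pack stopped at the predicted home position and the force rose to 28 N. I'll back off straight, then go up and shut the fingers.

>>> play_rows(
  rows=[
    {"slide": [0.04,0,-0.005],"delta_rot": [0,0,0],"fingers": 0.36},
    {"slide": [0.15,0,-0.018],"delta_rot": [0,0,0],"fingers": 0.36},
    {"slide": [0.25,0,-0.031],"delta_rot": [0,0,0],"fingers": 0.36},
    {"slide": [0.25,0,-0.031],"delta_rot": [0,0,0],"fingers": 0.36},
    {"slide": [0,0,-0.35],"delta_rot": [0,0,0],"fingers": -1},
    {"slide": [0,0,-0.35],"delta_rot": [0,0,0],"fingers": -1},
    {"slide": [0,0,-0.35],"delta_rot": [0,0,0],"fingers": -1},
    {"slide": [0,0,-0.35],"delta_rot": [0,0,0],"fingers": -1},
  ],
)

```text
time_s: 11.1
tcp_pos: [0.547, -0.0966, 0.2287]
eef_rot: [180.0, 6.9, -89.8]
contact_force: [0.8, -0.1, 0.7]
gripper_width: 0.0254
gripper_force: 0.0
```

>>> play_rows(
  rows=[
    {"slide": [0,0,-0.35],"delta_rot": [0,-0.5,0],"fingers": -1},
    {"slide": [0,0,-0.2],"delta_rot": [0,-0.5,0],"fingers": -1},
    {"slide": [0,0,0],"delta_rot": [0,-0.5,0],"fingers": -1},
    {"slide": [0,0,0],"delta_rot": [0,0,0],"fingers": -1},
  ],
)

```text
time_s: 11.6
tcp_pos: [0.5474, -0.1081, 0.3086]
eef_rot: [180.0, 13.8, -89.9]
contact_force: [0.2, 0.1, -0.3]
gripper_width: 0.0003
gripper_force: 0.0
```

```bash
python3 - <<'E'
from plan import *
import cv2,pickle
go([.5466,.2455,.31],tgt(90.2,0))
c=r.capture("scene");cv2.imwrite("pics/s5.png",cv2.resize(c["image"][165:315,225:425],None,fx=4,fy=4,interpolation=cv2.INTER_CUBIC))
E
```

```text
t 11.6 tcp [ 0.5474 -0.1081  0.3086] F [ 0.2  0.1 -0.3] w 0.0003415546668906989
rot total/0.08 (now-tool) [ 0.    3.02 -0.02]
shift/0.15: in tool now [-2.291  0.     0.554]  in final tool [-2.357 -0.003 -0.01 ]
```

View pics/s5.png

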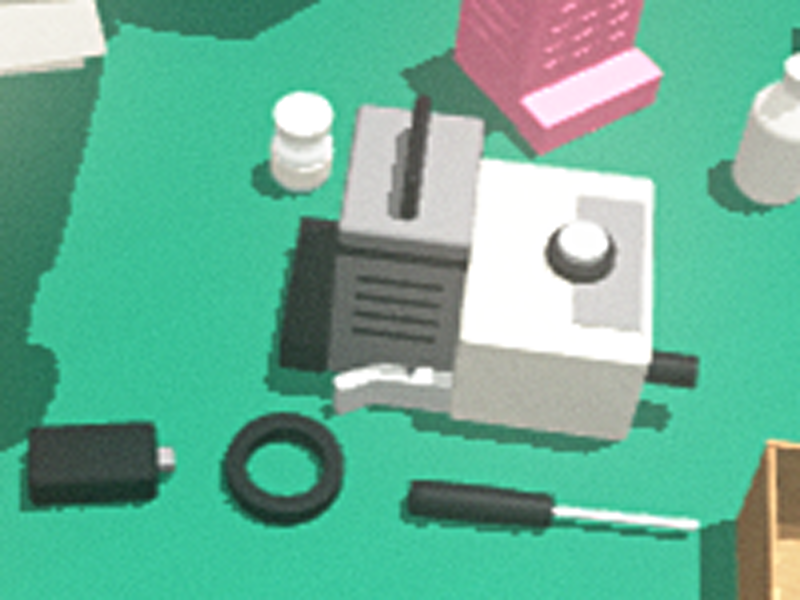

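The pack is upright and flush against the wall at (470,240), and nothing else has moved. The tilt went the wrong way, so I'll straighten the tool and move over the button at (583,240).

>>> play_rows(
  rows=[
    {"slide": [0,0,0],"delta_rot": [0,0.755,0],"fingers": -1},
    {"slide": [0,0,0],"delta_rot": [0,0.755,0],"fingers": -1},
    {"slide": [0,0,0],"delta_rot": [0,0.755,0],"fingers": -1},
    {"slide": [0,0,0],"delta_rot": [0,0.755,0],"fingers": -1},
  ],
)

```text
time_s: 12.15
tcp_pos: [0.5473, -0.1072, 0.3081]
eef_rot: [179.9, -0.2, -89.7]
contact_force: [0.1, 0.3, -0.3]
gripper_width: 0.0001
gripper_force: 0.0
```

>>> play_rows(
  rows=[
    {"slide": [-0.295,0,0],"delta_rot": [0,0,0],"fingers": -1},
    {"slide": [-0.295,0,0],"delta_rot": [0,0,0],"fingers": -1},
    {"slide": [-0.295,0,0],"delta_rot": [0,0,0],"fingers": -1},
    {"slide": [-0.295,0,0],"delta_rot": [0,0,0],"fingers": -1},
    {"slide": [-0.295,0,0],"delta_rot": [0,0,0],"fingers": -1},
    {"slide": [-0.295,0,0],"delta_rot": [0,0,0],"fingers": -1},
    {"slide": [-0.295,0,0],"delta_rot": [0,0,0],"fingers": -1},
    {"slide": [-0.295,0,0],"delta_rot": [0,0,0],"fingers": -1},
  ],
)

```text
time_s: 13.15
tcp_pos: [0.5455, 0.2482, 0.3078]
eef_rot: [180.0, -0.1, -89.7]
contact_force: [0.4, 0.6, 0.5]
gripper_width: 0.0007
gripper_force: 0.0
```

```bash
python3 - <<'E'
from plan import *
go([.5466,.2455,.13],tgt(90.2,0))
E
```

```text
t 13.15 tcp [0.5455 0.2482 0.3078] F [0.4 0.6 0.5] w 0.0006935955801851592
rot total/0.08 (now-tool) [ 0.01 -0.02  0.02]
shift/0.15: in tool now [ 0.016 -0.008  1.185]  in final tool [ 0.018 -0.008  1.185]
```

>>> play_rows(
  rows=[
    {"slide": [0.016,-0.008,0.25],"delta_rot": [0,0,0],"fingers": -1},
    {"slide": [0,0,0.35],"delta_rot": [0,0,0],"fingers": -1},
    {"slide": [0,0,0.35],"delta_rot": [0,0,0],"fingers": -1},
    {"slide": [0,0,0.2],"delta_rot": [0,0,0],"fingers": -1},
    {"slide": [0,0,0.035],"delta_rot": [0,0,0],"fingers": -1},
  ],
)

```text
time_s: 13.78
tcp_pos: [0.5456, 0.2432, 0.128]
eef_rot: [179.8, -0.3, -89.7]
contact_force: [-0.2, -0.8, 0.4]
gripper_width: 0.0003
gripper_force: 0.0
```

>>> play_rows(
  rows=[
    {"slide": [0,0,0.025],"delta_rot": [0,0,0],"fingers": -1},
    {"slide": [0,0,0.025],"delta_rot": [0,0,0],"fingers": -1},
  ],
)

```text
time_s: 14.02
tcp_pos: [0.5479, 0.2445, 0.1244]
eef_rot: [-179.9, 0.0, -89.8]
contact_force: [0.4, 0.6, 0.7]
gripper_width: 0.0008
gripper_force: 0.0
```

```bash
python3 - <<'E'
from plan import *
import cv2
go([.5466,.2455,.112],tgt(90.2,0))
c=r.capture("side");cv2.imwrite("pics/s6.png",cv2.resize(c["image"][165:315,140:340],None,fx=4,fy=4,interpolation=cv2.INTER_CUBIC))
E
```

```text
t 14.025 tcp [0.5479 0.2445 0.1244] F [0.4 0.6 0.7] w 0.0007787017889074961
rot total/0.08 (now-tool) [-0.02  0.01  0.01]
shift/0.15: in tool now [-0.006  0.009  0.083]  in final tool [-0.006  0.009  0.083]
```

View pics/s6.png

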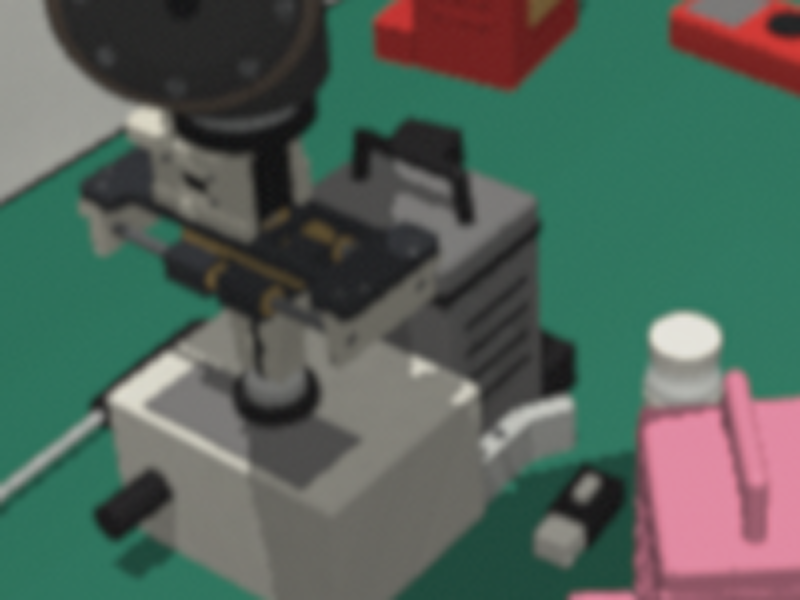

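The shut fingertips, at (270,375), are centred over the button. The gripper body is clear of the pack. I'll press.

>>> play_rows(
  rows=[
    {"slide": [-0.006,0.009,0.02],"delta_rot": [0,0,0],"fingers": -1},
    {"slide": [0,0,0.02],"delta_rot": [0,0,0],"fingers": -1},
    {"slide": [0,0,0.013],"delta_rot": [0,0,0],"fingers": -1},
  ],
)

```text
time_s: 14.45
tcp_pos: [0.5466, 0.2451, 0.1161]
eef_rot: [-179.9, 0.0, -89.8]
contact_force: [-4.0, -0.6, 17.9]
gripper_width: 0.0006
gripper_force: 9.3
```

>>> play_rows(
  rows=[
    {"slide": [0,0,0.013],"delta_rot": [0,0,0],"fingers": -1},
    {"slide": [0,0,0.01],"delta_rot": [0,0,0],"fingers": -1},
  ],
)

```text
time_s: 14.7
tcp_pos: [0.5467, 0.2451, 0.1156]
eef_rot: [-179.9, 0.0, -89.7]
contact_force: [-13.2, -1.5, 37.8]
gripper_width: 0.0004
gripper_force: 18.8
```

>>> play_rows(
  rows=[
    {"slide": [0,0,0.01],"delta_rot": [0,0,0],"fingers": -1},
  ],
)

```text
time_s: 14.82
tcp_pos: [0.5468, 0.2452, 0.1155]
eef_rot: [-179.8, 0.0, -89.7]
contact_force: [-18.2, -3.1, 47.4]
gripper_width: 0.0004
gripper_force: 23.6
```

A hard stop at z = 0.1155. I'll release in small steps, reading the force, to check that the spring travel was the full 6 mm.

>>> play_rows(
  rows=[
    {"slide": [0,0,-0.03],"delta_rot": [0,0,0],"fingers": -1},
  ],
)

```text
time_s: 14.95
tcp_pos: [0.5464, 0.2451, 0.1171]
eef_rot: [-179.9, 0.0, -89.7]
contact_force: [0.9, 0.3, 4.2]
gripper_width: 0.0004
gripper_force: 2.1
```

>>> play_rows(
  rows=[
    {"slide": [0,0,-0.01],"delta_rot": [0,0,0],"fingers": -1},
  ],
)

```text
time_s: 15.08
tcp_pos: [0.5465, 0.2451, 0.1175]
eef_rot: [-179.9, 0.0, -89.8]
contact_force: [0.7, 0.1, 4.0]
gripper_width: -0.0
gripper_force: 2.1
```

>>> play_rows(
  rows=[
    {"slide": [0,0,-0.01],"delta_rot": [0,0,0],"fingers": -1},
  ],
)

```text
time_s: 15.2
tcp_pos: [0.5464, 0.2451, 0.1182]
eef_rot: [-180.0, -0.0, -89.8]
contact_force: [1.9, 0.6, 4.5]
gripper_width: 0.0005
gripper_force: 1.8
```

>>> play_rows(
  rows=[
    {"slide": [0,0,-0.01],"delta_rot": [0,0,0],"fingers": -1},
  ],
)

```text
time_s: 15.32
tcp_pos: [0.5464, 0.2451, 0.1194]
eef_rot: [-180.0, -0.0, -89.8]
contact_force: [1.5, 0.8, 3.4]
gripper_width: 0.0003
gripper_force: 1.5
```

>>> play_rows(
  rows=[
    {"slide": [0,0,-0.01],"delta_rot": [0,0,0],"fingers": -1},
  ],
)

```text
time_s: 15.45
tcp_pos: [0.546, 0.2449, 0.1206]
eef_rot: [180.0, -0.0, -89.8]
contact_force: [1.0, 0.9, 1.8]
gripper_width: 0.0006
gripper_force: 1.2
```

>>> play_rows(
  rows=[
    {"slide": [0,0,-0.01],"delta_rot": [0,0,0],"fingers": -1},
  ],
)

```text
time_s: 15.58
tcp_pos: [0.5455, 0.2446, 0.1218]
eef_rot: [179.9, -0.1, -89.8]
contact_force: [0.7, 0.9, 1.7]
gripper_width: 0.0003
gripper_force: 0.8
```

>>> play_rows(
  rows=[
    {"slide": [0,0,-0.01],"delta_rot": [0,0,0],"fingers": -1},
  ],
)

```text
time_s: 15.7
tcp_pos: [0.5451, 0.2443, 0.1231]
eef_rot: [179.9, -0.1, -89.8]
contact_force: [0.1, -0.5, -0.7]
gripper_width: 0.0003
gripper_force: 0.0
```

The spring force fell from about 4.5 N to 0 between z = 0.116 and 0.122, so the button went fully down and came back. I'll lift away, check numerically that nothing moved, and hand in.

>>> play_rows(
  rows=[
    {"slide": [0,0,-0.1],"delta_rot": [0,0,0],"fingers": -1},
    {"slide": [0,0,-0.35],"delta_rot": [0,0,0],"fingers": -1},
    {"slide": [0,0,-0.35],"delta_rot": [0,0,0],"fingers": -1},
    {"slide": [0,0,-0.35],"delta_rot": [0,0,0],"fingers": -1},
    {"slide": [0,0,-0.2],"delta_rot": [0,0,0],"fingers": -1},
    {"slide": [0,0,0],"delta_rot": [0,0,0],"fingers": -1},
    {"slide": [0,0,0],"delta_rot": [0,0,0],"fingers": -1},
    {"slide": [0,0,0],"delta_rot": [0,0,0],"fingers": -1},
  ],
)

```text
time_s: 16.7
tcp_pos: [0.5454, 0.2446, 0.3251]
eef_rot: [179.9, -0.1, -89.8]
contact_force: [-0.6, -0.2, -0.8]
gripper_width: 0.0
gripper_force: 0.0
```

```bash
python3 - <<'E'
from plant import r
import cv2,numpy as np
a=cv2.resize(r.capture("scene")["image"][165:315,225:425],None,fx=4,fy=4,interpolation=cv2.INTER_CUBIC)
b=cv2.imread("pics/s5.png")
# pack's low part (foot, bottom, guide) before/after the press
A,B=[cv2.cvtColor(i[200:520,20:460],cv2.COLOR_BGR2GRAY).astype(np.float32) for i in(b,a)]
print("shift of lower pack area",cv2.phaseCorrelate(A[10:180,240:435].copy(),B[10:180,240:435].copy()),np.abs(A-B).mean())
print(r.get_state()["tcp_pos"],r.get_state()["contact_force"])
print(r.close_job())
E
```

```text
shift of lower pack area ((-0.04412679376925155, 0.08532819393674629), 0.5985416771570842) 17.193487
[0.54551758 0.24462773 0.3251426 ] [ 0.5995377   0.01844548 -1.06761822]
the job is handed in; nothing more can be done
None
```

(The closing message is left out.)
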